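# Put the warped book under the ratchet press

## Task

The covers of the hardback book have warped in the damp: put it into the small weighted press. Pull the press's rail up by its wooden grip, notch by notch, until the top notch holds it by itself; draw gently, because only a few millimetres beyond that notch a stop must not be strained. Then slide the book along the worktop, in line with the foot, until its edge sits flush against the fence on both sides without being rammed; last, lift the pawl by its tab until the foot has come down on the book, let the pawl spring back, and leave the other things alone.

Things in the scene. Friction and masses are not known exactly. Their poses are not given: they have to be found in the camera images.
- press: Fixed press. Origin on the worktop at the middle of the fence's face; +y points out of the fence to the book, x along the fence, z up. Points named P below are in this frame, mm, rail down. Fence: two walnut boards, x -85..-20 and 20..85, face y 0, 30 high. Behind it a base plate: x -45..45, y -150..-8, 12 high; mast x -26..26, y -46..-4, 136 high.
- foot_under (a point): Middle of the underside of the steel foot plate on the rail, which reaches over the book's place: P x -32..32, y 12..85; this point P (0, 48, 10), rising with the rail. The foot's boss ends 24 mm above it.
- rail_height (a joint): Height of the rail above its lowest place, m. The pawl lets it rise and holds it from sinking at 0.038, 0.051, 0.064 and, top notch, 0.077; it starts at 0, below the notches. The pawl housing is clamped up to 4.5 mm higher or lower each time; this shifts all notches and the top stop alike and is not measured: feel for it. With the foot resting on the book it reads 0.022.
- top_stop: Rubber stop under the front of the pawl housing, P (0, -9, 110); a collar on the rail meets it 3 mm above the top notch. It yields about 1 mm for each 14 N; up to 25 N does no harm. Origin as press, shifted in z with the housing.
- rail: The upright toothed rail with its wooden grip on top and the foot below. Drawing up at 30 mm/s takes 5 N for the weight (0.5 kg), 3 N drag, and up to 9 N more as a tooth passes the pawl. Let free with the pawl lifted, the rail sinks by itself at about 50 mm/s. Origin and axes: the press's, raised by the rail value.
- grip_center (a point): Centre of the wooden grip, an upright block 14 thick (x), 34 long (y), 40 high (z), the highest part of the press: P (0, -20, 185), rising with the rail.
- pawl_angle (a joint): Angle of the brass pawl, rad: 0 sprung in between the teeth, to 0.5 as its tab is lifted. It turns about a pin along x at P (0, -36, 125). Passing teeth push it to about 0.14; from 0.17 on it is clear of them and the rail sinks. Let go, it springs back.
- tab_center (a point): Middle of the pawl's lifting tab, an upright brass tab 10 thick (x), 30 long (y), 28 high (z) on the pawl's tail: P (0, -151, 127) at rest, up to 4.5 mm higher or lower with the housing. Lifted 0.3 rad it is 34 mm higher, on an arc of 115 mm radius about the pin; it takes 2 to 3 N. Pinched across its thickness it can turn between the fingers.
- book: Dark red hardback book lying flat before the foot, 190 (x) x 260 (y) x 32 mm high, 0.6 to 0.95 kg. Origin at the middle of its underside; its y axis runs along its length, roughly along the press's y. Its edge towards the fence is at its y = -130 mm; flush, its origin is at P y 130.
- jigger: Bystander: double brass jigger, 47 mm wide, 101 mm tall, origin under its middle.
- tumbler_a: Bystander: glass tumbler with ice, 73 mm wide, 100 mm tall, origin under its middle.
- tumbler_b: Bystander: second such tumbler, origin under its middle.
- can: Bystander: slim drink can, 53 mm wide, 135 mm tall, origin under its middle.

How it is judged:
By the outcome, as a careful person would: the job done as asked, in the order asked, and still so for the second after the job is handed in, with the robot touching nothing.
It also fails if it takes over 72 s, if anything falls off the work surface, if the arm or the gripper's body presses on something with over 40 N, if the wrist force passes 120 N, or if a joint passes its speed limit or range.

## Robot

A 6-joint arm with a two-finger parallel gripper is mounted at the origin on a cart in front of the work surface, level with it; the furniture and walls round the work are solid. World frame = base frame: x ahead of the robot, y to its left, z up, the work surface at z = 0. Lengths are in m, angles in rad, forces in N, time in s.
With the tool pointing down it reaches from about 0.25 to 0.725 m from the base axis. Payload 4 kg.
Tool frame: the origin (TCP) lies midway between the tips of the shut fingers; the grasp point (between the pads) lies 19 mm behind it; z points along the fingers, y is the line along which they close (so a half turn about z gives the same grasp; the last joint's range is limited). The gripper opens to 85 mm and grips with 20 to 120 N. Pads are 22 mm wide; open, the fingers measure 114 mm over their backs; the gripper's body (76 mm by 85 mm) begins 54 mm behind the grasp point. The pads swing forward as they close: fully open they stand 13 mm farther back than shut.
Start: joints at [1.145, 0.241, 0.005, 1.335, 0, 1.571], TCP at [0.207, 0.455, 0.231] pointing down, gripper open.
Joint ranges: [-2.72, 2.72], [-1.05, 1.87], [-1.09, 1.28], [-1.99, 2.15], [-1.42, 1.44], [-3.14, 3.14]. Speed limits (rad/s): [2.79, 2.79, 3.14, 3.14, 3.14, 3.14].

## Interface

Orientations are given as a unit quaternion [x, y, z, w].
In Python, from workcell import bot gives the robot as it stands. The module is installed in compiled form; this text tells all that it offers.
- The arm moves only by the tool drive_tool, never from a script. Its arguments are lists of equal length, an entry for each row: "slide": the shift along the tool's x, y, z scaled (see below), a list of three; "rotation": the turn, a rotation vector about the tool's x, y, z scaled (see below), a list of three. A call has exactly 8 rows; each row is the pose to reach, as a shift and turn from the pose commanded when the call began, along the tool's axes at that moment; what a row does not reach only later rows make up. The controller multiplies each number of a shift by 250 mm and each number of a turn by 0.5 rad. A row lasts 1/8 s, in which the tool goes at most 62.5 mm and 10.7 degrees, less where a joint would pass 70% of its speed; a pose out of reach is approached as far as the arm can. A call with a number of a shift or a turn outside -1 to 1 is refused whole. A call with a gripper value outside its range is refused whole. "gripper" is the opening, from 0 (shut) to 1 (fully open), set as the call begins (left out, the last holds). The fingers move at their own pace and stop on an object; the grip force is fixed at half the most. Time passes only in rows, so rows that repeat a pose let the fingers close, or fill a call up. It gives the time, the measured TCP pose, the force, the opening and the grip force at its end, in the units of the state.
- bot.get_obs(): the state, without advancing time (a new reading comes with each control period).
- bot.camera(name): name is "scene" or "top"; returns a dict with "image" (420x560x3 uint8, red, green, blue), "z_map" (420x560 float32, m along the optical axis (not along the pixel's ray), 0 where there is no reading), "camera_matrix" (3x3 intrinsics, pixels), "k1" (the pictures are not rectified: a ray, as slopes to the right and down, at radius r is drawn at 1 + k1 r^2 times it, then the intrinsics apply), "xyz" and "orientation" of the camera in the world. Camera axes: x right, y up, looking along -z (the intrinsics and any distortion apply to the point x, -y, -z); pixel columns grow to the right and rows downward; lengths in m; the calibration is good to about 2 mm. A picture is of the moment at which its call begins.
- bot.job_done(): hands the job in; it is judged then, once.
The state is a dict: "clock": time; "joint_pos": joint angles; "joint_vel": joint speeds; "tau": joint torques, N m; "eef_pos": TCP position; "tool_rot": TCP orientation; "ft_force": force on the tool from outside, world axes, zero at the start; "ft_torque": the same for the moment, N m; "grip_width": finger opening in m; "grasp_force": force on a finger pad.
Only numpy, scipy, OpenCV 4.12 (cv2) and the standard library are available. Lean on these libraries where they do the work, as an engineer would, in place of code of your own. Each camera call takes 0.05 s, during which the arm holds its last target. There are 200 camera calls.

## Working session

There is one attempt and no reset: what is moved stays moved. The work goes in short steps, Python scripts to look and compute and a tool call to move; the robot and the scene stay as the last step left them, time stands still between calls to the robot, and variables do not carry over. Pictures are saved under pics/ and viewed, at most 10 in all, crops included, and the job is handed in when it is done.

Besides the shell and the picture viewer there is one more tool, called after ">>>" by a JSON object that holds its "op" and its "data". drive_tool: Moves the arm, as the interface text tells. Shifts and turns lie within -1 to 1; 1 stands for 250 mm of shift or 0.5 rad of turn. Its arguments: {"type":"object","properties":{"slide":{"type":"array","items":{"type":"array","items":{"type":"number"}}},"rotation":{"type":"array","items":{"type":"array","items":{"type":"number"}}},"gripper":{"type":"number"}},"required":["slide","rotation"]}

```bash
mkdir -p pics; cat > h.py <<'E'
import numpy as np, cv2
from scipy.spatial.transform import Rotation as R
from workcell import bot
def cloud(c):
    z=c["z_map"]; h,w=z.shape; K=np.array(c["camera_matrix"]); 
    u,v=np.meshgrid(np.arange(w),np.arange(h))
    p=np.stack([u,v],-1).reshape(-1,1,2).astype(float)
    s=cv2.undistortPoints(p,K,np.array([c["k1"],0,0,0.])).reshape(h,w,2)
    P=np.stack([s[...,0]*z,-s[...,1]*z,-z],-1)
    W=P@R.from_quat(c["orientation"]).as_matrix().T+np.array(c["xyz"])
    W[z==0]=np.nan
    return W
def save(c,n,crop=None,k=1):
    im=c["image"][...,::-1]
    if crop: im=im[crop[1]:crop[3],crop[0]:crop[2]]
    cv2.imwrite("pics/"+n,cv2.resize(im,None,fx=k,fy=k,interpolation=cv2.INTER_CUBIC))
E
python3 - <<'E'
from h import *
a=bot.camera("scene");b=bot.camera("top")
np.savez("c0.npz",s=cloud(a),t=cloud(b),si=a["image"],ti=b["image"])
im=np.hstack([a["image"],b["image"]])[...,::-1]
cv2.imwrite("pics/a.png",a["image"][...,::-1]);cv2.imwrite("pics/b.png",b["image"][...,::-1])
print(a["xyz"],b["xyz"],bot.get_obs())
E
```

```text
[-0.52661494 -1.03975499  0.88455863] [0.31656727 0.0707225  1.93499703] {'clock': 0.1, 'joint_pos': array([1.14499440e+00, 2.41303779e-01, 3.85876653e-03, 1.33520119e+00,
       4.16245509e-05, 1.57081729e+00]), 'joint_vel': array([ 0.00034298, -0.00187818,  0.00379566,  0.00037734, -0.00028775,
       -0.00101894]), 'tau': array([-6.66218766e-04, -3.73138189e+01,  2.53009361e+01,  1.08385176e-02,
       -7.79665561e-05,  1.78054435e-06]), 'eef_pos': array([0.20628034, 0.45484369, 0.23051882]), 'tool_rot': array([ 2.11306422e-01,  9.77419429e-01, -8.99661069e-04, -2.15769203e-04]), 'ft_force': array([-0.26331524,  0.09579371, -0.42772208]), 'ft_torque': array([-0.02634817,  0.02729593, -0.00342042]), 'grasp_force': 0.0, 'grip_width': 0.08541262346662355}
```

```bash
sleep 0.1; ls pics
```

```text
a.png
b.png
```

View pics/a.png

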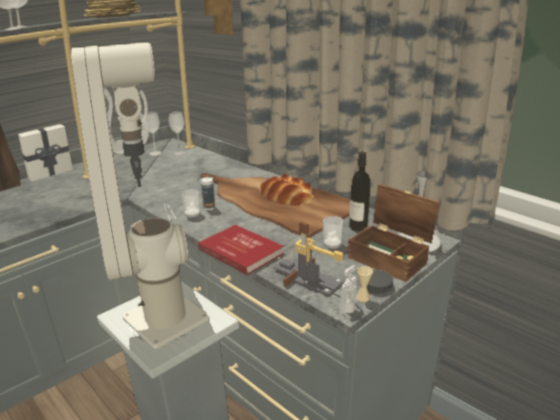

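View pics/b.png

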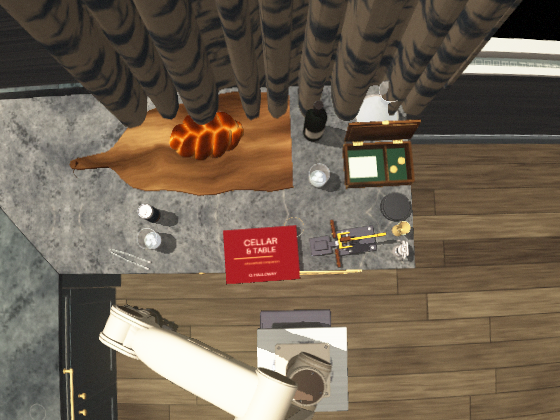

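The scene view shows the press right of the red book. In the top view the book is about (262,254), the press mast about (335,240), the tab to its right (~375,238), a tumbler at (318,176), the jigger near (402,228) and a tumbler and can at left.

```bash
python3 - <<'E'
from h import *
d=np.load("c0.npz");W=d["t"];I=d["ti"].astype(int)
cv2.imwrite("pics/c.png",cv2.resize(I[190:300,210:420,::-1].astype(np.uint8),None,fx=3.8,fy=3.8,interpolation=cv2.INTER_CUBIC))
def box(m,n):
    p=W[m][:,:2];r=cv2.minAreaRect((p*1000).astype(np.float32));print(n,m.sum(),"med",np.nanmedian(W[m],0).round(4),r)
z=W[...,2];v,u=np.mgrid[:420,:560]
red=(I[...,0]>90)&(I[...,1]<60)&(abs(z-.032)<.012)&(u>210)&(u<310)&(v>215)
box(red,"book")
reg=(u>305)&(u<392)&(v>205)&(v<272)
for lo,hi in[(.19,.22),(.17,.19),(.12,.16),(.1,.12),(.02,.04),(.04,.1)]:
    m=reg&(z>lo)&(z<hi)
    if m.sum()>2: box(m,(lo,hi))
# grid of heights
print("z mm rows 212..270 step3, cols 306..392 step 3")
for r in range(210,272,3): print(r,(z[r,306:394:3]*1000).round().astype(int))
print(W[270,340],W[240,410],W[276,340],W[215,350])
E
```

```text
book 3320 med [0.4073 0.1358 0.0315] ((411.15606689453125, 137.04747009277344), (190.69345092773438, 260.2378234863281), 3.0079243183135986)
(0.19, 0.22) 40 med [ 0.4486 -0.1417  0.2021] ((448.1258239746094, -141.3576202392578), (13.668290138244629, 29.076784133911133), 7.839201927185059)
(0.17, 0.19) 9 med [ 0.4415 -0.1279  0.185 ] ((446.91876220703125, -133.73086547851562), (12.70669174194336, 17.071361541748047), 4.334871768951416)
(0.12, 0.16) 192 med [ 0.4568 -0.1639  0.1323] ((465.13641357421875, -199.6967315673828), (56.491580963134766, 159.4601287841797), 16.705785751342773)
(0.1, 0.12) 34 med [ 0.4488 -0.1465  0.1144] ((451.02001953125, -198.50189208984375), (45.908355712890625, 144.58377075195312), 4.737977981567383)
(0.02, 0.04) 475 med [ 0.4491 -0.1188  0.0275] ((478.4319763183594, -193.79421997070312), (157.53671264648438, 330.073974609375), 25.362756729125977)
(0.04, 0.1) 49 med [ 0.449  -0.1813  0.052 ] ((494.99822998046875, -185.24795532226562), (103.48614501953125, 299.29351806640625), 22.29203224182129)
z mm rows 212..270 step3, cols 306..392 step 3
210 [-6  0 -1  7
[... 2472 characters left out ...]
 -2   1   5  -9   3   0  25  20  -8   4   1  -1  -7 -12
  -1  -2  -1   2  -8  -2  -2   7  -6 -10   0   4]
264 [  1  -9   3  -7   2  -8   5 -10  -3  -7   4  33  -2  -3   4  -3  -2  -9
 -12   2  -7   2   6   1   1  -3   1  -1   0  -2]
267 [-1 -8  2  7 -3 -8  4  1 -1  4 -2  7 -4 -2  3 -8 10  2  3  5  0 -6  0 -5
  3  7  2 -5 -4 -4]
270 [  -2   10   -7   -5   -3   -4    8   -1    5   -4   -9  -10  -23  -33
 -112 -115 -108 -113 -114 -932 -931 -934 -939 -912 -917 -914 -924 -924
 -914 -917]
[ 0.3506649  -0.14518177 -0.02437359] [ 0.45140737 -0.40215146 -0.0041343 ] [ 0.33460184 -0.24075896 -0.90043833] [ 0.54630464 -0.18443377  0.00720032]<stdin>:15: RuntimeWarning: invalid value encountered in cast
```

```bash
python3 - <<'E'
from h import *
d=np.load("c0.npz");W=d["s"];I=d["si"]
cv2.imwrite("pics/d.png",cv2.resize(I[205:320,190:390,::-1],None,fx=4,fy=4,interpolation=cv2.INTER_CUBIC))
E
```

```text
(no output)
```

View pics/c.png

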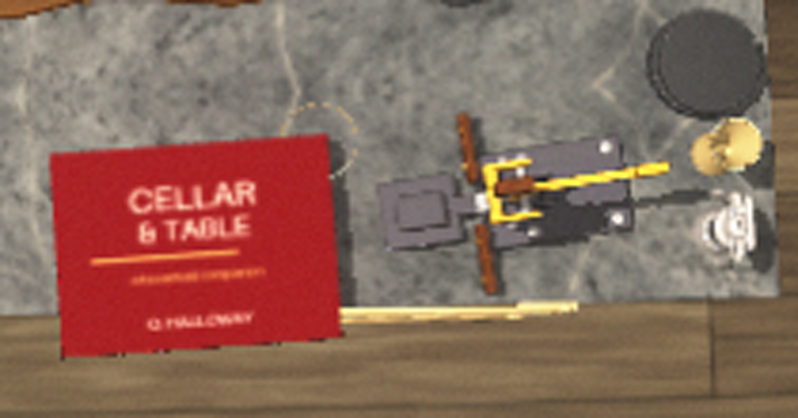

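View pics/d.png

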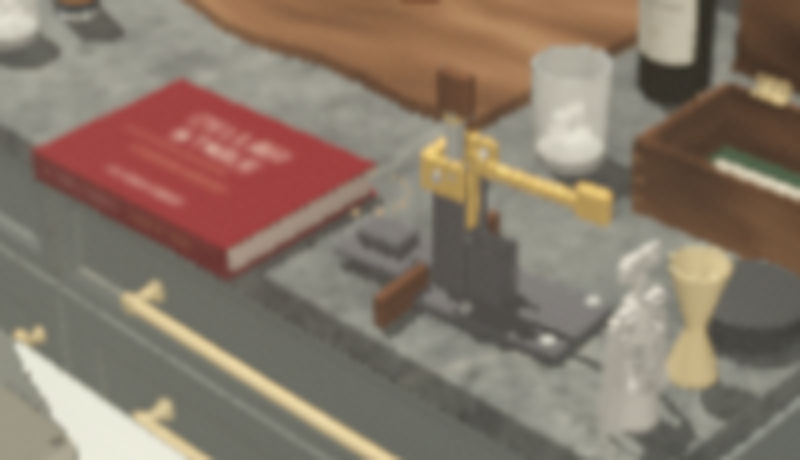

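The close-up shows the fence boards running from (463,115) to (490,292), the foot plate at left (380–462, 180–250), the grip at (513,187) and the tab at (651,170). The scene crop confirms the rail is down and the space round the grip and tab is free above the jigger.

```bash
python3 - <<'E'
from h import *
from scipy.optimize import least_squares
c=bot.camera("top");K=np.array(c["camera_matrix"]);D=np.array([c["k1"],0,0,0.])
Rc=R.from_quat(c["orientation"]).as_matrix();t=np.array(c["xyz"])
def proj(W):
    q=(W-t)@Rc; q=q*[1,-1,-1]
    return cv2.projectPoints(q,np.zeros(3),np.zeros(3),K,D)[0].reshape(-1,2)
px=np.array([(457,116),(484,293),(620,140),(632,240),(377,183),(385,250),(513,187),(651,170)],float)
px=np.array([210,190])+(px+.5)/3.8-.5
P=np.array([(85,0,30),(-85,0,30),(45,-150,12),(-45,-150,12),(32,85,16),(-32,85,16),(0,-20,205),(0,-151,141)])/1000
def w(q):
    return P@R.from_rotvec([0,0,q[2]]).as_matrix().T+[q[0],q[1],0]
s=least_squares(lambda q:(proj(w(q))-px).ravel(),[.45,-.12,.15],loss="soft_l1")
q=s.x;print(q,np.degrees(q[2]));print(((proj(w(q))-px)).round(2))
Rp=R.from_rotvec([0,0,q[2]])
np.save("press.npy",q)
for n,p in dict(grip=(0,-.02,.185),tab=(0,-.151,.127)).items(): print(n,Rp.apply(p)+[q[0],q[1],0])
b=np.array([.4112,.1370,0]);print("book in P",Rp.inv().apply(b-[q[0],q[1],0]))
for n,p in dict(cur=b).items(): pass
print("flush origin",Rp.apply([0,.13,0])+[q[0],q[1],0])
# redundancy: book box reprojected with red mask
I=c["image"].astype(int);v,u=np.mgrid[:420,:560]
m=((I[...,0]>90)&(I[...,1]<60)&(u>210)&(u<310)&(v>215)).astype(np.uint8)
print(cv2.boxPoints(cv2.minAreaRect(cv2.findNonZero(m))))
th=np.radians(3.0);B=np.array([(x,y,.032) for x in(-.095,.095) for y in(-.13,.13)])
print(proj(R.from_rotvec([0,0,th]).apply(B)+b))
E
```

```text
[ 0.44376926 -0.11925947  0.10057858] 5.7627280388844975
[[ 0.46 -0.46]
 [-0.31  0.65]
 [-0.18 -0.32]
 [ 0.17 -1.76]
 [-0.52 -0.04]
 [-0.33  0.19]
 [ 0.34  0.07]
 [ 0.32  1.14]]
grip [ 0.44577744 -0.13915839  0.185     ]
tab [ 0.45893103 -0.26949635  0.127     ]
book in P [-0.00667388  0.25823464  0.        ]
flush origin [0.43071607 0.01008354 0.        ]
[[222.23857 230.3401 ]
 [296.21826 225.05583]
 [300.05072 278.71063]
 [226.07104 283.99493]]
[[300.01997828 278.55867623]
 [226.03100642 283.83722732]
 [295.87587172 224.74102669]
 [222.65068281 230.07408562]]
```

```bash
cat > fit.py <<'E'
from h import *
from scipy.optimize import least_squares
c=bot.camera("top");K=np.array(c["camera_matrix"]);D=np.array([c["k1"],0,0,0.])
Rc=R.from_quat(c["orientation"]).as_matrix();t=np.array(c["xyz"])
def proj(W):
    q=((W-t)@Rc)*[1,-1,-1]
    return cv2.projectPoints(q,np.zeros(3),np.zeros(3),K,D)[0].reshape(-1,2)
I=c["image"].astype(int);v,u=np.mgrid[:420,:560];r,g,b=I[...,0],I[...,1],I[...,2]
reg=(u>320)&(u<390)&(v>210)&(v<272)
br=reg&(r>g*1.6)&(r>60)&(g<100)          # walnut
ye=reg&(r>150)&(g>110)&(b<100)
def comp(m):
    n,l,s,ce=cv2.connectedComponentsWithStats(m.astype(np.uint8),connectivity=8)
    return [(s[i].tolist(),ce[i].round(2)) for i in range(1,n) if s[i,4]>3]
print("brown",comp(br));print("yellow",comp(ye))
for yaw in (.10,.13):
    q=np.load("press.npy");Rp=R.from_rotvec([0,0,yaw])
    P=np.array([(52,-4,30),(-52,-4,30),(0,-20,205),(0,-151,141)])/1000
    print(yaw,proj(Rp.apply(P)+[q[0],q[1],0]).round(2))
E
python3 fit.py
```

```text
brown [([331, 220, 5, 18, 49], array([332.86, 228.78])), ([340, 236, 11, 5, 38], array([344.97, 238.34])), ([335, 249, 5, 18, 49], array([337.35, 257.39]))]
yellow [([337, 232, 16, 17, 76], array([341.7 , 240.38])), ([350, 232, 36, 8, 90], array([368.93, 235.92]))]
0.1 [[332.71 228.76]
 [336.58 257.93]
 [344.97 238.92]
 [381.27 235.54]]
0.13 [[332.27 228.78]
 [337.01 257.83]
 [344.95 238.73]
 [381.06 234.2 ]]
```

>>> {"op": "drive_tool", "data": {"slide": [[-0.06,-0.05,-0.02],[-0.18,-0.16,-0.05],[-0.34,-0.32,-0.1],[-0.5,-0.48,-0.1],[-0.66,-0.64,-0.1],[-0.82,-0.79,-0.1],[-0.94,-0.9,-0.1],[-1,-0.95,-0.1]], "rotation": [[0,0,0.06],[0,0,0.18],[0,0,0.34],[0,0,0.5],[0,0,0.66],[0,0,0.82],[0,0,0.94],[0,0,1]], "gripper": 0.6}}

```text
clock: 1.2
eef_pos: [0.3361, 0.1331, 0.2567]
tool_rot: [0.449, 0.894, 0.0, 0.0]
ft_force: [0.6, 1.1, -0.2]
grip_width: 0.0516
grasp_force: 0.0
```

```bash
cat > go.py <<'E'
# usage: go.py x y z yaw(tool y axis angle, world)  -> slide & rotation numbers from the current pose, tool down
import sys; from h import *
o=bot.get_obs();x,y,z,a=map(float,sys.argv[1:5])
Rt=R.from_quat(o["tool_rot"]);d=Rt.inv().apply(np.array([x,y,z])-o["eef_pos"])/.25
yx=np.array([np.cos(a),np.sin(a),0]);zz=np.array([0,0,-1.]);
T=R.from_matrix(np.stack([np.cross(yx,zz),yx,zz],1))
print("t",round(o["clock"],2),"pos",o["eef_pos"].round(4),"slide",d.round(4),"rot",((Rt.inv()*T).as_rotvec()/.5).round(4),"j",o["joint_pos"].round(2),"F",o["ft_force"].round(2),o["grip_width"].round(4))
E
python3 go.py 0.4473 -0.1396 0.25 0.124
```

```text
Traceback (most recent call last):
  File "go.py", line 7, in <module>
    print("t",round(o["clock"],2),"pos",o["eef_pos"].round(4),"slide",d.round(4),"rot",((Rt.inv()*T).as_rotvec()/.5).round(4),"j",o["joint_pos"].round(2),"F",o["ft_force"].round(2),o["grip_width"].round(4))
                                                                                                                                                                                     ^^^^^^^^^^^^^^^^^^^^^
AttributeError: 'float' object has no attribute 'round'
```

```bash
sed -i 's/o\["grip_width"\].round(4)/round(o["grip_width"],4)/' go.py
python3 go.py 0.4473 -0.1396 0.25 0.124
```

```text
t 1.2 pos [0.3361 0.1331 0.2567] slide [-1.1406 -0.2942  0.0275] rot [0.0012 0.0011 1.031 ] j [ 0.38 -0.05 -0.25  1.37 -0.    1.31] F [ 0.57  1.08 -0.25] 0.0516
```

>>> {"op": "drive_tool", "data": {"slide": [[-0.08,-0.02,0],[-0.22,-0.06,0],[-0.38,-0.1,0],[-0.54,-0.14,0],[-0.7,-0.18,0],[-0.85,-0.22,0],[-1,-0.26,0],[-1,-0.26,0]], "rotation": [[0,0,0.08],[0,0,0.22],[0,0,0.38],[0,0,0.54],[0,0,0.7],[0,0,0.85],[0,0,1],[0,0,1]]}}

```text
clock: 2.2
eef_pos: [0.4343, -0.1055, 0.2562]
tool_rot: [0.656, 0.755, -0.0, 0.0]
ft_force: [0.3, 2.0, -0.7]
grip_width: 0.0513
grasp_force: 0.0
```

```bash
python3 go.py 0.4473 -0.1396 0.168 0.124
```

```text
t 2.2 pos [ 0.4343 -0.1055  0.2562] slide [-0.1421  0.0325  0.353 ] rot [-0.0005  0.0009  0.0318] j [-0.24  0.13 -0.07  1.37 -0.    1.19] F [ 0.28  2.03 -0.67] 0.0513
```

>>> {"op": "drive_tool", "data": {"slide": [[-0.07,0.015,0],[-0.14,0.03,0],[-0.142,0.032,0.05],[-0.142,0.032,0.12],[-0.142,0.032,0.2],[-0.142,0.032,0.28],[-0.142,0.032,0.34],[-0.142,0.032,0.35]], "rotation": [[0,0,0.03],[0,0,0.03],[0,0,0.03],[0,0,0.03],[0,0,0.03],[0,0,0.03],[0,0,0.03],[0,0,0.03]]}}

```text
clock: 3.2
eef_pos: [0.4461, -0.1361, 0.167]
tool_rot: [0.659, 0.752, -0.001, -0.002]
ft_force: [-0.5, -0.5, 0.5]
grip_width: 0.0518
grasp_force: 0.0
```

```bash
python3 - <<'E'
from h import *
a=bot.camera("scene");b=bot.camera("top")
A=cv2.resize(a["image"][205:320,240:390],(600,460));B=cv2.resize(b["image"][205:275,310:395],(510,420))
cv2.imwrite("pics/e.png",A[...,::-1])
E
python3 go.py 0.4473 -0.1396 0.168 0.124
```

```text
t 3.3 pos [ 0.4471 -0.1366  0.1684] slide [-0.012  -0.0009  0.0016] rot [-0.0019 -0.0011  0.0131] j [-0.3   0.22 -0.19  1.16  0.    1.14] F [-0.49  0.48  0.79] 0.0514
```

View pics/e.png

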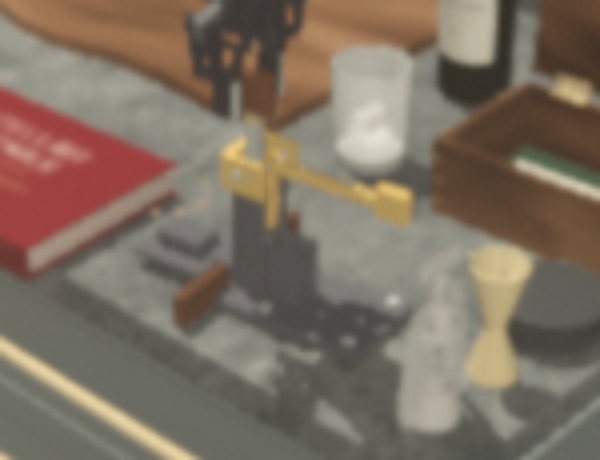

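The fingers stand astride the grip at about (260,95), with nothing else near. Closing.

>>> {"op": "drive_tool", "data": {"slide": [[-0.01,0,0],[-0.01,0,0],[-0.01,0,0],[-0.01,0,0],[-0.01,0,0],[-0.01,0,0],[-0.01,0,0],[-0.01,0,0]], "rotation": [[0,0,0],[0,0,0],[0,0,0],[0,0,0],[0,0,0],[0,0,0],[0,0,0],[0,0,0]], "gripper": 0}}

```text
clock: 4.3
eef_pos: [0.4485, -0.1397, 0.1695]
tool_rot: [0.66, 0.752, 0.0, 0.001]
ft_force: [2.0, 0.7, 6.2]
grip_width: 0.0135
grasp_force: 59.7
```

>>> {"op": "drive_tool", "data": {"slide": [[0,0,-0.015],[0,0,-0.03],[0,0,-0.045],[0,0,-0.06],[0,0,-0.075],[0,0,-0.09],[0,0,-0.105],[0,0,-0.12]], "rotation": [[0,0,0],[0,0,0],[0,0,0],[0,0,0],[0,0,0],[0,0,0],[0,0,0],[0,0,0]]}}

```text
clock: 5.3
eef_pos: [0.4484, -0.1397, 0.1974]
tool_rot: [0.66, 0.752, -0.0, -0.0]
ft_force: [7.1, -1.0, -9.1]
grip_width: 0.0132
grasp_force: 58.4
```

>>> {"op": "drive_tool", "data": {"slide": [[0,0,-0.014],[0,0,-0.028],[0,0,-0.042],[0,0,-0.056],[0,0,-0.07],[0,0,-0.084],[0,0,-0.098],[0,0,-0.112]], "rotation": [[0,0,0],[0,0,0],[0,0,0],[0,0,0],[0,0,0],[0,0,0],[0,0,0],[0,0,0]]}}

```text
clock: 6.3
eef_pos: [0.4484, -0.1396, 0.2247]
tool_rot: [0.66, 0.752, -0.0, -0.001]
ft_force: [7.6, -1.9, -13.3]
grip_width: 0.0134
grasp_force: 58.7
```

```bash
python3 go.py 0.4473 -0.1396 0.226 0.124
```

```text
t 6.3 pos [ 0.4484 -0.1396  0.2247] slide [ 0.0008 -0.0043 -0.0051] rot [-0.002  -0.001   0.0119] j [-0.3   0.18 -0.08  1.3   0.    1.14] F [  7.61  -1.85 -13.3 ] 0.0134
```

>>> {"op": "drive_tool", "data": {"slide": [[0,0,-0.006],[0,0,-0.012],[0,0,-0.012],[0,0,-0.008],[0,0,-0.004],[0,0,0],[0,0,0],[0,0,0]], "rotation": [[0,0,0],[0,0,0],[0,0,0],[0,0,0],[0,0,0],[0,0,0],[0,0,0],[0,0,0]]}}

```text
clock: 7.3
eef_pos: [0.4484, -0.1397, 0.2255]
tool_rot: [0.66, 0.752, -0.0, -0.0]
ft_force: [6.4, -0.4, -6.4]
grip_width: 0.0136
grasp_force: 59.7
```

>>> {"op": "drive_tool", "data": {"slide": [[0,0,0.003],[0,0,0.006],[0,0,0.006],[0,0,0.006],[0,0,0.006],[0,0,0.006],[0,0,0.006],[0,0,0.006]], "rotation": [[0,0,0],[0,0,0],[0,0,0],[0,0,0],[0,0,0],[0,0,0],[0,0,0],[0,0,0]]}}

```text
clock: 8.3
eef_pos: [0.4484, -0.1397, 0.224]
tool_rot: [0.66, 0.752, 0.0, -0.0]
ft_force: [5.3, -1.6, -6.0]
grip_width: 0.0133
grasp_force: 59.8
```

>>> {"op": "drive_tool", "data": {"slide": [[0,0,0.003],[0,0,0.006],[0,0,0.006],[0,0,0.006],[0,0,0.006],[0,0,0.006],[0,0,0.006],[0,0,0.006]], "rotation": [[0,0,0],[0,0,0],[0,0,0],[0,0,0],[0,0,0],[0,0,0],[0,0,0],[0,0,0]]}}

```text
clock: 9.3
eef_pos: [0.4485, -0.1397, 0.2228]
tool_rot: [0.66, 0.752, 0.0, 0.0]
ft_force: [5.1, -0.5, -5.0]
grip_width: 0.0134
grasp_force: 59.8
```

>>> {"op": "drive_tool", "data": {"slide": [[0,0,0.003],[0,0,0.005],[0,0,0.005],[0,0,0.005],[0,0,0.005],[0,0,0.005],[0,0,0.005],[0,0,0.005]], "rotation": [[0,0,0],[0,0,0],[0,0,0],[0,0,0],[0,0,0],[0,0,0],[0,0,0],[0,0,0]]}}

```text
clock: 10.3
eef_pos: [0.4484, -0.1397, 0.2218]
tool_rot: [0.66, 0.752, 0.0, 0.0]
ft_force: [4.1, -1.2, -4.3]
grip_width: 0.0134
grasp_force: 60.0
```

>>> {"op": "drive_tool", "data": {"slide": [[0,0,0.003],[0,0,0.006],[0,0,0.006],[0,0,0.006],[0,0,0.006],[0,0,0.006],[0,0,0.006],[0,0,0.006]], "rotation": [[0,0,0],[0,0,0],[0,0,0],[0,0,0],[0,0,0],[0,0,0],[0,0,0],[0,0,0]]}}

```text
clock: 11.3
eef_pos: [0.4485, -0.1397, 0.2212]
tool_rot: [0.66, 0.752, 0.0, 0.001]
ft_force: [5.6, -1.5, -1.7]
grip_width: 0.0135
grasp_force: 60.3
```

>>> {"op": "drive_tool", "data": {"slide": [[0,0,0.003],[0,0,0.006],[0,0,0.006],[0,0,0.006],[0,0,0.006],[0,0,0.006],[0,0,0.006],[0,0,0.006]], "rotation": [[0,0,0],[0,0,0],[0,0,0],[0,0,0],[0,0,0],[0,0,0],[0,0,0],[0,0,0]]}}

```text
clock: 12.3
eef_pos: [0.4485, -0.1397, 0.221]
tool_rot: [0.66, 0.752, 0.001, 0.001]
ft_force: [3.3, -0.8, 6.4]
grip_width: 0.0136
grasp_force: 61.5
```

>>> {"op": "drive_tool", "data": {"slide": [[0,0,-0.015],[0,0,-0.03],[0,0,-0.045],[0,0,-0.06],[0,0,-0.075],[0,0,-0.09],[0,0,-0.1],[0,0,-0.108]], "rotation": [[0,0,0],[0,0,0],[0,0,0],[0,0,0],[0,0,0],[0,0,0],[0,0,0],[0,0,0]]}}

```text
clock: 13.3
eef_pos: [0.4483, -0.1396, 0.2444]
tool_rot: [0.66, 0.752, -0.0, -0.001]
ft_force: [9.1, -2.7, -12.9]
grip_width: 0.0135
grasp_force: 58.7
```

>>> {"op": "drive_tool", "data": {"slide": [[0,0,-0.003],[0,0,-0.006],[0,0,-0.008],[0,0,-0.01],[0,0,-0.01],[0,0,-0.01],[0,0,-0.01],[0,0,-0.01]], "rotation": [[0,0,0],[0,0,0],[0,0,0],[0,0,0],[0,0,0],[0,0,0],[0,0,0],[0,0,0]]}}

```text
clock: 14.3
eef_pos: [0.4484, -0.1397, 0.248]
tool_rot: [0.66, 0.752, 0.0, 0.0]
ft_force: [8.2, -2.2, -5.4]
grip_width: 0.0134
grasp_force: 59.8
```

>>> {"op": "drive_tool", "data": {"slide": [[0,0,0.003],[0,0,0.006],[0,0,0.009],[0,0,0.012],[0,0,0.012],[0,0,0.012],[0,0,0.012],[0,0,0.012]], "rotation": [[0,0,0],[0,0,0],[0,0,0],[0,0,0],[0,0,0],[0,0,0],[0,0,0],[0,0,0]]}}

```text
clock: 15.3
eef_pos: [0.4485, -0.1397, 0.247]
tool_rot: [0.66, 0.752, 0.0, 0.001]
ft_force: [3.6, -1.1, 4.9]
grip_width: 0.0133
grasp_force: 61.3
```

>>> {"op": "drive_tool", "data": {"slide": [[0,0,0],[0,0,0],[0,0,0],[0,0,-0.06],[0,0,-0.15],[0,0,-0.25],[0.1,0,-0.28],[0.26,0,-0.28]], "rotation": [[0,0,0],[0,0,0],[0,0,0],[0,0,0],[0,0,0],[0,0,0],[0,0,0],[0,0,0]], "gripper": 0.7}}

```text
clock: 16.3
eef_pos: [0.4395, -0.075, 0.3164]
tool_rot: [0.661, 0.751, 0.0, 0.0]
ft_force: [0.6, 0.2, 0.0]
grip_width: 0.0597
grasp_force: 0.0
```

```bash
python3 go.py 0.3928 0.297 0.003 0.124
```

```text
t 16.3 pos [ 0.4395 -0.075   0.3164] slide [1.5001 0.0034 1.2535] rot [0.0011 0.0004 0.0071] j [-0.17  0.11  0.07  1.53 -0.    1.27] F [0.59 0.16 0.02] 0.0597
```

>>> {"op": "drive_tool", "data": {"slide": [[0.2,0,0],[0.4,0,0],[0.6,0,0],[0.8,0,0.05],[0.95,0,0.1],[1,0,0.15],[1,0,0.15],[1,0,0.15]], "rotation": [[0,0,0],[0,0,0],[0,0,0],[0,0,0],[0,0,0],[0,0,0],[0,0,0],[0,0,0]], "gripper": 1}}

```text
clock: 17.3
eef_pos: [0.4072, 0.1718, 0.2788]
tool_rot: [0.66, 0.751, -0.0, 0.0]
ft_force: [0.4, -0.4, 0.3]
grip_width: 0.0851
grasp_force: 0.0
```

>>> {"op": "drive_tool", "data": {"slide": [[0.2,0,0],[0.4,0,0],[0.5,0,0.1],[0.5,0,0.3],[0.5,0,0.5],[0.5,0,0.7],[0.5,0,0.85],[0.5,0,0.9]], "rotation": [[0,0,0],[0,0,0],[0,0,0],[0,0,0],[0,0,0],[0,0,0],[0,0,0],[0,0,0]]}}

```text
clock: 18.3
eef_pos: [0.3904, 0.2948, 0.0519]
tool_rot: [0.661, 0.751, -0.002, -0.0]
ft_force: [1.0, 0.8, -0.2]
grip_width: 0.0855
grasp_force: 0.0
```

```bash
python3 go.py 0.3928 0.297 0.003 0.124; python3 - <<'E'
from h import *
save(bot.camera("top"),"f.png",(200,170,400,290),4)
E
```

```text
t 18.3 pos [0.3904 0.2948 0.0519] slide [0.0079 0.0113 0.1957] rot [-0.0061  0.004   0.0075] j [ 0.65  0.38 -0.31  0.89 -0.    2.09] F [ 1.05  0.78 -0.2 ] 0.0855
```

View pics/f.png

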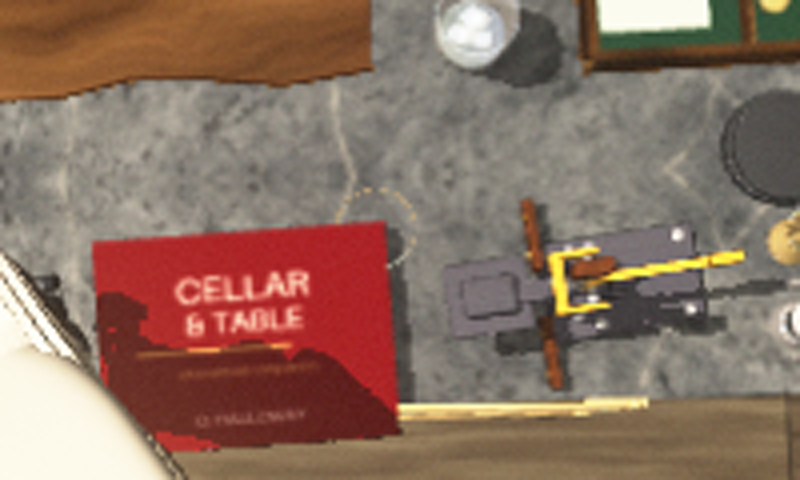

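The rail stays up (foot at (480,300), grip at (595,265)) and the book is unmoved; the gripper is behind its far edge. Descending, then pushing.

>>> {"op": "drive_tool", "data": {"slide": [[0.02,0.01,0.08],[0.02,0.01,0.15],[0.02,0.01,0.19],[0.01,0.01,0.194],[-0.02,0.01,0.194],[-0.05,0.01,0.194],[-0.08,0.01,0.194],[-0.11,0.01,0.194]], "rotation": [[0,0,0.008],[0,0,0.008],[0,0,0.008],[0,0,0.008],[0,0,0.008],[0,0,0.008],[0,0,0.008],[0,0,0.008]]}}

```text
clock: 19.35
eef_pos: [0.3968, 0.271, 0.0056]
tool_rot: [0.661, 0.75, 0.001, -0.002]
ft_force: [-2.3, 5.6, 1.5]
grip_width: 0.0854
grasp_force: 2.8
```

>>> {"op": "drive_tool", "data": {"slide": [[-0.03,0,0],[-0.07,0,0],[-0.11,0,0],[-0.15,0,0],[-0.19,0,0],[-0.23,0,0],[-0.26,0,0],[-0.28,0,0]], "rotation": [[0,0,0],[0,0,0],[0,0,0],[0,0,0],[0,0,0],[0,0,0],[0,0,0],[0,0,0]]}}

```text
clock: 20.35
eef_pos: [0.4061, 0.2012, 0.0055]
tool_rot: [0.661, 0.75, 0.001, -0.001]
ft_force: [-0.9, 4.8, 0.5]
grip_width: 0.0852
grasp_force: 2.8
```

```bash
cat > bk.py <<'E'
from h import *
c=bot.camera("top");W=cloud(c);I=c["image"].astype(int);z=W[...,2];v,u=np.mgrid[:420,:560]
red=((I[...,0]>90)&(I[...,1]<60)&(abs(z-.032)<.015)&(u>205)&(u<345)&(v>215))
red=cv2.morphologyEx(red.astype(np.uint8),cv2.MORPH_OPEN,np.ones((2,2)))>0
# near (x-low) corner edges via percentiles in press frame
p=W[red]; q=np.array([.4448,-.1198,0]);L=R.from_rotvec([0,0,.124]).inv().apply(p-q)*1000
for a in range(-85,90,17):
    s=L[abs(L[:,0]-a)<6]
    if len(s): print(a,"ymin %.1f ymax %.1f"%(s[:,1].min(),s[:,1].max()),end="; ")
s=L[(L[:,1]>70)&(L[:,1]<120)]
print("x range",np.percentile(s[:,0],[0,100]))
o=bot.get_obs();print("TCP in P",R.from_rotvec([0,0,.124]).inv().apply(o["eef_pos"]-q)*1000,o["clock"],"F",o["ft_force"].round(2),cv2.minAreaRect((p[:,:2]*1000).astype(np.float32)))
E
python3 bk.py
```

```text
-85 ymin 48.5 ymax 257.1; -68 ymin 46.2 ymax 250.8; -51 ymin 47.0 ymax 258.6; -34 ymin 54.5 ymax 267.4; -17 ymin 79.3 ymax 275.3; 0 ymin 80.9 ymax 280.2; 17 ymin 78.8 ymax 284.6; 34 ymin 53.5 ymax 287.2; 51 ymin 46.6 ymax 295.1; 68 ymin 46.8 ymax 302.6; 85 ymin 47.9 ymax 307.9; x range [-86.87692547  98.7027168 ]
TCP in P [  1.28415751 322.67950333   5.52309943] 20.4 F [ 0.19  4.4  -0.32] ((nan, nan), (0.0, 0.0), 0.0)
```

>>> {"op": "drive_tool", "data": {"slide": [[-0.02,0,0],[-0.045,0,0],[-0.07,0,0],[-0.095,0,0],[-0.12,0,0],[-0.14,0,0],[-0.15,0,0],[-0.156,0,0]], "rotation": [[0,0,0],[0,0,0],[0,0,0],[0,0,0],[0,0,0],[0,0,0],[0,0,0],[0,0,0]]}}

```text
clock: 21.4
eef_pos: [0.4109, 0.1628, 0.0055]
tool_rot: [0.661, 0.75, 0.001, -0.001]
ft_force: [-1.2, 6.1, 0.8]
grip_width: 0.0857
grasp_force: 3.1
```

```bash
python3 bk.py
```

```text
-85 ymin 11.7 ymax 203.2; -68 ymin 6.4 ymax 208.6; -51 ymin 6.3 ymax 216.5; -34 ymin 15.8 ymax 224.4; -17 ymin 79.2 ymax 232.7; 0 ymin 80.4 ymax 233.9; 17 ymin 79.4 ymax 238.3; 34 ymin 14.1 ymax 243.3; 51 ymin 9.2 ymax 254.4; 68 ymin 8.0 ymax 252.1; 85 ymin 7.7 ymax 257.9; x range [-88.58243701  98.46641996]
TCP in P [  1.31889691 284.45436915   5.50123223] 21.45 F [-1.07  5.36  0.66] ((432.6719055175781, 16.323043823242188), (187.83580017089844, 260.6570739746094), 6.953339099884033)
```

>>> {"op": "drive_tool", "data": {"slide": [[-0.003,0,0],[-0.006,0,0],[-0.009,0,0],[-0.012,0,0],[-0.015,0,0],[-0.018,0,0],[-0.018,0,0],[-0.018,0,0]], "rotation": [[0,0,0],[0,0,0],[0,0,0],[0,0,0],[0,0,0],[0,0,0],[0,0,0],[0,0,0]]}}

```text
clock: 22.45
eef_pos: [0.4114, 0.1584, 0.0055]
tool_rot: [0.661, 0.751, 0.001, -0.001]
ft_force: [-0.2, 5.8, 1.1]
grip_width: 0.0851
grasp_force: 2.9
```

>>> {"op": "drive_tool", "data": {"slide": [[-0.002,0,0],[-0.004,0,0],[-0.006,0,0],[-0.006,0,0],[-0.006,0,0],[-0.006,0,0],[-0.006,0,0],[-0.006,0,0]], "rotation": [[0,0,0],[0,0,0],[0,0,0],[0,0,0],[0,0,0],[0,0,0],[0,0,0],[0,0,0]]}}

```text
clock: 23.45
eef_pos: [0.4116, 0.1569, 0.0055]
tool_rot: [0.661, 0.751, 0.001, -0.001]
ft_force: [-0.6, 7.4, 2.1]
grip_width: 0.0855
grasp_force: 3.0
```

>>> {"op": "drive_tool", "data": {"slide": [[-0.002,0,0],[-0.004,0,0],[-0.006,0,0],[-0.006,0,0],[-0.006,0,0],[-0.006,0,0],[-0.006,0,0],[-0.006,0,0]], "rotation": [[0,0,0],[0,0,0],[0,0,0],[0,0,0],[0,0,0],[0,0,0],[0,0,0],[0,0,0]]}}

```text
clock: 24.45
eef_pos: [0.4118, 0.1554, 0.0055]
tool_rot: [0.661, 0.751, 0.001, -0.001]
ft_force: [-0.8, 6.3, 0.5]
grip_width: 0.0852
grasp_force: 3.0
```

>>> {"op": "drive_tool", "data": {"slide": [[-0.002,0,0],[-0.004,0,0],[-0.004,0,0],[-0.004,0,0],[-0.004,0,0],[-0.004,0,0],[-0.004,0,0],[-0.004,0,0]], "rotation": [[0,0,0],[0,0,0],[0,0,0],[0,0,0],[0,0,0],[0,0,0],[0,0,0],[0,0,0]]}}

```text
clock: 25.45
eef_pos: [0.4119, 0.1545, 0.0055]
tool_rot: [0.661, 0.751, 0.001, -0.001]
ft_force: [-0.3, 6.0, 1.7]
grip_width: 0.0854
grasp_force: 3.0
```

>>> {"op": "drive_tool", "data": {"slide": [[-0.002,0,0],[-0.004,0,0],[-0.006,0,0],[-0.006,0,0],[-0.006,0,0],[-0.006,0,0],[-0.006,0,0],[-0.006,0,0]], "rotation": [[0,0,0],[0,0,0],[0,0,0],[0,0,0],[0,0,0],[0,0,0],[0,0,0],[0,0,0]]}}

```text
clock: 26.45
eef_pos: [0.4121, 0.153, 0.0055]
tool_rot: [0.661, 0.751, 0.001, -0.001]
ft_force: [-1.9, 6.5, 0.4]
grip_width: 0.0854
grasp_force: 3.0
```

>>> {"op": "drive_tool", "data": {"slide": [[-0.002,0,0],[-0.004,0,0],[-0.004,0,0],[-0.004,0,0],[-0.004,0,0],[-0.004,0,0],[-0.004,0,0],[-0.004,0,0]], "rotation": [[0,0,0],[0,0,0],[0,0,0],[0,0,0],[0,0,0],[0,0,0],[0,0,0],[0,0,0]]}}

```text
clock: 27.45
eef_pos: [0.4122, 0.152, 0.0055]
tool_rot: [0.661, 0.751, 0.001, -0.001]
ft_force: [-0.5, 6.8, 0.7]
grip_width: 0.0854
grasp_force: 3.0
```

```bash
python3 bk.py
```

```text
-85 ymin 1.5 ymax 189.8; -68 ymin -0.8 ymax 195.2; -51 ymin -3.1 ymax 203.1; -34 ymin 5.3 ymax 213.4; -17 ymin 79.6 ymax 218.9; 0 ymin 80.8 ymax 222.9; 17 ymin 95.8 ymax 227.2; 34 ymin -1.4 ymax 229.3; 51 ymin -2.4 ymax 246.0; 68 ymin -2.7 ymax 238.1; 85 ymin -3.8 ymax 246.1; x range [-87.50753425  98.43292709]
TCP in P [  1.34260965 273.7240714    5.51841107] 27.5 F [-1.59  6.38  0.87] ((433.48675537109375, 6.2806396484375), (187.90298461914062, 259.0288391113281), 7.225797176361084)
```

>>> {"op": "drive_tool", "data": {"slide": [[-0.002,0,0],[-0.004,0,0],[-0.004,0,0],[-0.004,0,0],[-0.004,0,0],[-0.004,0,0],[-0.004,0,0],[-0.004,0,0]], "rotation": [[0,0,0],[0,0,0],[0,0,0],[0,0,0],[0,0,0],[0,0,0],[0,0,0],[0,0,0]]}}

```text
clock: 28.5
eef_pos: [0.4124, 0.151, 0.0055]
tool_rot: [0.661, 0.751, 0.001, -0.001]
ft_force: [0.0, 5.1, 0.5]
grip_width: 0.0857
grasp_force: 3.0
```

>>> {"op": "drive_tool", "data": {"slide": [[-0.002,0,0],[-0.004,0,0],[-0.004,0,0],[-0.004,0,0],[-0.004,0,0],[-0.004,0,0],[-0.004,0,0],[-0.004,0,0]], "rotation": [[0,0,0],[0,0,0],[0,0,0],[0,0,0],[0,0,0],[0,0,0],[0,0,0],[0,0,0]]}}

```text
clock: 29.5
eef_pos: [0.4125, 0.15, 0.0055]
tool_rot: [0.661, 0.751, 0.001, -0.001]
ft_force: [-0.7, 5.6, 1.3]
grip_width: 0.0853
grasp_force: 3.0
```

```bash
python3 - <<'E'
from h import *
save(bot.camera("top"),"g.png",(290,200,390,275),8)
E
```

```text
(no output)
```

View pics/g.png

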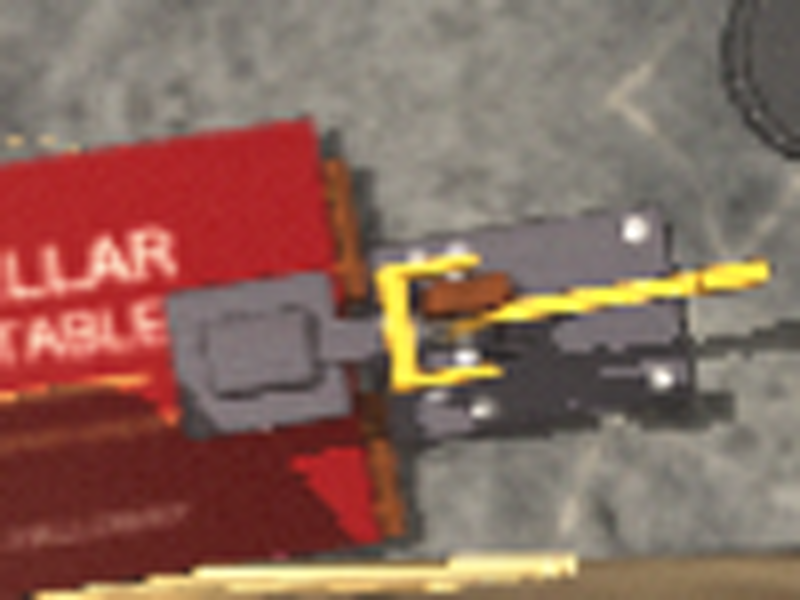

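The book's edge is almost at both walnut boards ((340,230) and (380,480)), square to them. Continuing gently.

>>> {"op": "drive_tool", "data": {"slide": [[-0.002,0,0],[-0.004,0,0],[-0.004,0,0],[-0.004,0,0],[-0.004,0,0],[-0.004,0,0],[-0.004,0,0],[-0.004,0,0]], "rotation": [[0,0,0],[0,0,0],[0,0,0],[0,0,0],[0,0,0],[0,0,0],[0,0,0],[0,0,0]]}}

```text
clock: 30.55
eef_pos: [0.4126, 0.149, 0.0055]
tool_rot: [0.661, 0.751, 0.001, -0.001]
ft_force: [-0.3, 7.5, 1.2]
grip_width: 0.0854
grasp_force: 3.0
```

>>> {"op": "drive_tool", "data": {"slide": [[-0.002,0,0],[-0.004,0,0],[-0.004,0,0],[-0.004,0,0],[-0.004,0,0],[-0.004,0,0],[-0.004,0,0],[-0.004,0,0]], "rotation": [[0,0,0],[0,0,0],[0,0,0],[0,0,0],[0,0,0],[0,0,0],[0,0,0],[0,0,0]]}}

```text
clock: 31.55
eef_pos: [0.4127, 0.148, 0.0055]
tool_rot: [0.661, 0.751, 0.001, -0.001]
ft_force: [-0.6, 6.1, 1.1]
grip_width: 0.0851
grasp_force: 3.0
```

>>> {"op": "drive_tool", "data": {"slide": [[-0.002,0,0],[-0.004,0,0],[-0.006,0,0],[-0.006,0,0],[-0.006,0,0],[-0.006,0,0],[-0.006,0,0],[-0.006,0,0]], "rotation": [[0,0,0],[0,0,0],[0,0,0],[0,0,0],[0,0,0],[0,0,0],[0,0,0],[0,0,0]]}}

```text
clock: 32.55
eef_pos: [0.4128, 0.1477, 0.0055]
tool_rot: [0.661, 0.751, 0.002, -0.002]
ft_force: [-1.4, 9.0, 0.1]
grip_width: 0.0853
grasp_force: 4.9
```

>>> {"op": "drive_tool", "data": {"slide": [[-0.002,0,0],[-0.004,0,0],[-0.006,0,0],[-0.006,0,0],[-0.006,0,0],[-0.006,0,0],[-0.006,0,0],[-0.006,0,0]], "rotation": [[0,0,0],[0,0,0],[0,0,0],[0,0,0],[0,0,0],[0,0,0],[0,0,0],[0,0,0]]}}

```text
clock: 33.55
eef_pos: [0.4128, 0.1477, 0.0056]
tool_rot: [0.66, 0.751, 0.003, -0.003]
ft_force: [-2.2, 14.2, 0.4]
grip_width: 0.0853
grasp_force: 7.1
```

```bash
python3 - <<'E'
from h import *
o=bot.get_obs();print(o["ft_force"],o["ft_torque"],R.from_quat(o["tool_rot"]).as_euler("zyx"),np.arctan2(*R.from_quat(o["tool_rot"]).apply([0,1,0])[[1,0]]))
E
python3 bk.py
```

```text
[-2.15058253 14.19648063  0.37202144] [ 2.71000054  0.46550883 -0.08204273] [-1.69914126e+00 -3.65669651e-04 -3.13267061e+00] 0.12834309963973917
-85 ymin -5.4 ymax 182.7; -68 ymin -2.4 ymax 193.7; -51 ymin -3.9 ymax 198.6; -34 ymin 0.6 ymax 206.5; -17 ymin 80.1 ymax 211.9; 0 ymin 80.7 ymax 212.9; 17 ymin -8.3 ymax 217.3; 34 ymin -3.8 ymax 221.9; 51 ymin -2.1 ymax 243.2; 68 ymin -4.4 ymax 228.3; 85 ymin -6.4 ymax 236.2; x range [-86.84057267  98.91965531]
TCP in P [  1.30870471 269.40104949   5.5840532 ] 33.6 F [-2.13 13.97  1.15] ((433.754638671875, 3.3745269775390625), (189.5772247314453, 255.1475372314453), 7.990720272064209)
```

>>> {"op": "drive_tool", "data": {"slide": [[0.01,0,0],[0.04,0,0],[0.1,0,0],[0.14,0,-0.15],[0.14,0,-0.35],[0.14,0,-0.6],[0.14,0,-0.82],[0.08,0,-1]], "rotation": [[0,0,0],[0,0,0],[0,0,0],[0,0,0],[0,0,0],[0,0,0],[0,0,0],[0,0,0]]}}

```text
clock: 34.6
eef_pos: [0.4103, 0.1644, 0.2575]
tool_rot: [0.661, 0.751, 0.001, 0.001]
ft_force: [1.1, 0.8, -0.1]
grip_width: 0.0852
grasp_force: 0.0
```

>>> {"op": "drive_tool", "data": {"slide": [[-0.04,0,-0.15],[-0.12,0,-0.24],[-0.28,0,-0.26],[-0.46,0,-0.26],[-0.64,0,-0.26],[-0.82,0,-0.26],[-0.96,0,-0.26],[-1,0,-0.26]], "rotation": [[0,0,0],[0,0,0],[0,0,0],[0,0,0],[0,0,0],[0,0,0],[0,0,0],[0,0,0]], "gripper": 0.5}}

```text
clock: 35.6
eef_pos: [0.4416, -0.0857, 0.3197]
tool_rot: [0.662, 0.749, -0.0, -0.0]
ft_force: [0.0, -0.1, -1.1]
grip_width: 0.0426
grasp_force: 0.0
```

```bash
python3 go.py 0.464 -0.2696 0.112 0.124
```

```text
t 35.6 pos [ 0.4416 -0.0857  0.3197] slide [-7.409e-01 -5.000e-04  8.308e-01] rot [-0.0022  0.0004 -0.0016] j [-0.19  0.12  0.08  1.54 -0.    1.26] F [ 0.04 -0.13 -1.14] 0.0426
```

>>> {"op": "drive_tool", "data": {"slide": [[-0.12,0,0],[-0.28,0,0],[-0.44,0,0],[-0.58,0,0],[-0.7,0,0.05],[-0.74,0,0.2],[-0.74,0,0.4],[-0.74,0,0.58]], "rotation": [[0,0,0],[0,0,0],[0,0,0],[0,0,0],[0,0,0],[0,0,0],[0,0,0],[0,0,0]]}}

```text
clock: 36.6
eef_pos: [0.465, -0.2668, 0.1733]
tool_rot: [0.661, 0.75, -0.0, -0.0]
ft_force: [0.4, 0.5, -0.5]
grip_width: 0.0428
grasp_force: 0.0
```

```bash
python3 go.py 0.464 -0.2696 0.112 0.124;  python3 - <<'E'
from h import *
save(bot.camera("scene"),"i.png",(230,195,390,315),5)
E
python3 bk.py
```

```text
t 36.6 pos [ 0.465  -0.2668  0.1733] slide [-0.0107 -0.0051  0.2451] rot [-0.0013 -0.0011  0.0052] j [-0.52  0.34 -0.01  1.22  0.    0.92] F [ 0.4   0.49 -0.51] 0.0428
-85 ymin -5.7 ymax 262.8; -68 ymin -5.3 ymax 255.4; -51 ymin -4.5 ymax 253.0; -34 ymin 23.1 ymax 253.8; -17 ymin 79.5 ymax 254.5; 0 ymin 80.2 ymax 251.8; 17 ymin -7.4 ymax 253.7; 34 ymin -4.5 ymax 254.1; 51 ymin -6.0 ymax 254.9; 68 ymin -5.6 ymax 253.9; 85 ymin -7.4 ymax 254.6; x range [-89.03829758  98.87716906]
TCP in P [  -1.3838171  -145.85424418  169.54988655] 36.7 F [0.15 0.61 0.1 ] ((433.5350341796875, 4.4562225341796875), (189.53102111816406, 260.10382080078125), 7.296574115753174)
```

View pics/i.png

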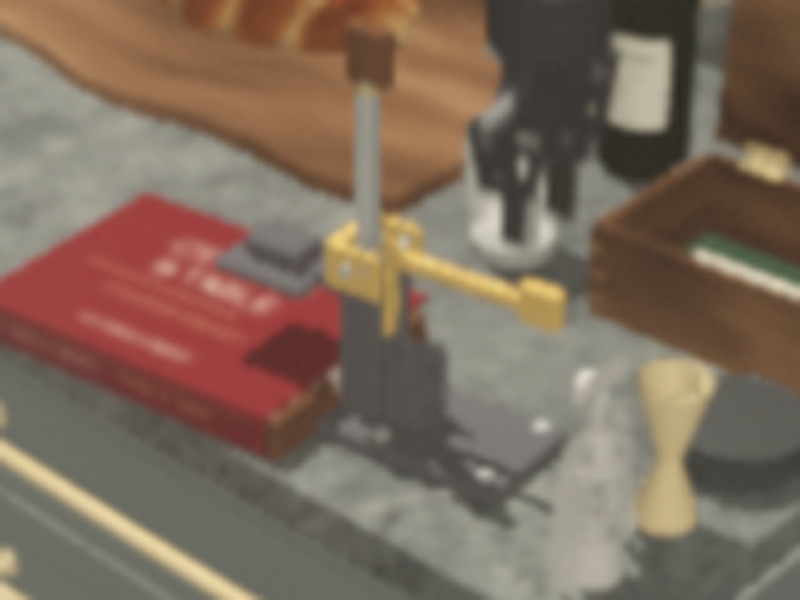

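The fingers (at (540,190)) hang right over the tab (540,305); the book lies flush, the foot above it. Descending to the tab and pinching.

>>> {"op": "drive_tool", "data": {"slide": [[-0.015,-0.005,0.05],[-0.015,-0.005,0.12],[-0.015,-0.005,0.19],[-0.015,-0.005,0.23],[-0.015,-0.005,0.24],[-0.015,-0.005,0.24],[-0.015,-0.005,0.24],[-0.015,-0.005,0.24]], "rotation": [[0,0,0],[0,0,0],[0,0,0],[0,0,0],[0,0,0],[0,0,0],[0,0,0],[0,0,0]]}}

```text
clock: 37.7
eef_pos: [0.4645, -0.2719, 0.1156]
tool_rot: [0.661, 0.75, 0.0, 0.0]
ft_force: [0.1, 0.3, -0.1]
grip_width: 0.0427
grasp_force: 0.0
```

>>> {"op": "drive_tool", "data": {"slide": [[0,0,0],[0,0,0],[0,0,0],[0,0,0],[0,0,0],[0,0,0],[0,0,0],[0,0,0]], "rotation": [[0,0,0],[0,0,0],[0,0,0],[0,0,0],[0,0,0],[0,0,0],[0,0,0],[0,0,0]], "gripper": 0}}

```text
clock: 38.7
eef_pos: [0.4651, -0.2717, 0.1154]
tool_rot: [0.661, 0.75, 0.001, 0.001]
ft_force: [5.2, 1.6, 0.7]
grip_width: 0.0089
grasp_force: 61.0
```

>>> {"op": "drive_tool", "data": {"slide": [[0,0,-0.02],[0.002,0,-0.042],[0.005,0,-0.066],[0.009,0,-0.09],[0.014,0,-0.114],[0.019,0,-0.132],[0.02,0,-0.136],[0.02,0,-0.136]], "rotation": [[0,0,0],[0,0,0],[0,0,0],[0,0,0],[0,0,0],[0,0,0],[0,0,0],[0,0,0]]}}

```text
clock: 39.7
eef_pos: [0.464, -0.2648, 0.1472]
tool_rot: [0.661, 0.751, 0.001, -0.001]
ft_force: [7.6, 5.4, -9.1]
grip_width: 0.0086
grasp_force: 58.4
```

>>> {"op": "drive_tool", "data": {"slide": [[0,0,0],[0,0,0],[0,0,0],[0,0,0],[0,0,0],[0,0,0],[0,0,0],[0,0,0]], "rotation": [[0,0,0],[0,0,0],[0,0,0],[0,0,0],[0,0,0],[0,0,0],[0,0,0],[0,0,0]]}}

```text
clock: 40.7
eef_pos: [0.464, -0.2648, 0.1471]
tool_rot: [0.661, 0.751, 0.001, -0.002]
ft_force: [7.6, 5.5, -8.8]
grip_width: 0.0089
grasp_force: 58.4
```

>>> {"op": "drive_tool", "data": {"slide": [[0,0,0],[0,0,0],[0,0,0],[0,0,0],[0,0,0],[0,0,0],[0,0,0],[0,0,0]], "rotation": [[0,0,0],[0,0,0],[0,0,0],[0,0,0],[0,0,0],[0,0,0],[0,0,0],[0,0,0]]}}

```text
clock: 41.7
eef_pos: [0.464, -0.2648, 0.1472]
tool_rot: [0.661, 0.751, 0.002, -0.002]
ft_force: [8.2, 5.0, -9.9]
grip_width: 0.0088
grasp_force: 58.4
```

```bash
python3 - <<'E'
from h import *
save(bot.camera("scene"),"k.png",(230,195,390,315),5)
E
python3 bk.py|tail -1
```

```text
TCP in P [   1.14815292 -146.27825214  147.13530085] 41.8 F [ 6.59  5.53 -9.48] ((429.103515625, 16.889694213867188), (185.07760620117188, 284.64385986328125), 7.949129581451416)
```

View pics/k.png

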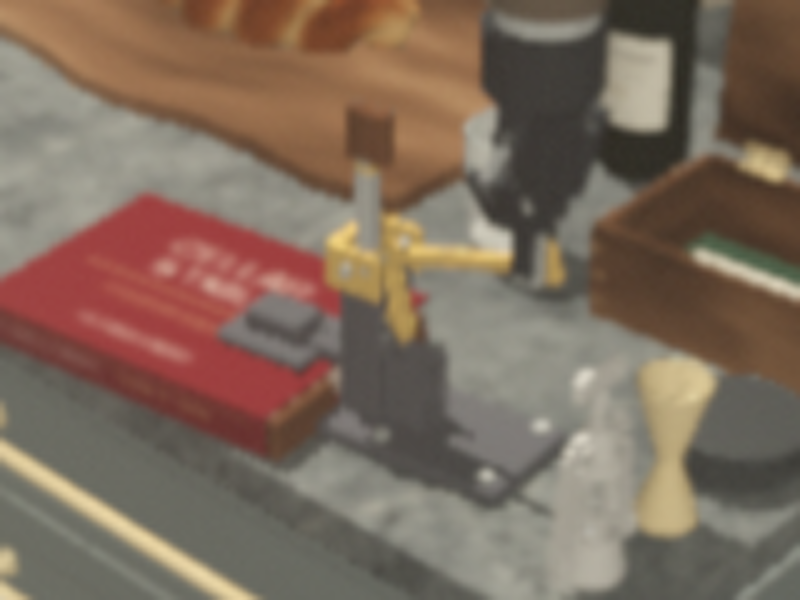

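The foot now lies on the book (around (280,330)) and the pawl is lifted. Lowering the tab, releasing, and withdrawing.

>>> {"op": "drive_tool", "data": {"slide": [[-0.005,0,0.02],[-0.009,0,0.042],[-0.013,0,0.066],[-0.017,0,0.09],[-0.02,0,0.114],[-0.02,0,0.13],[-0.02,0,0.136],[-0.02,0,0.136]], "rotation": [[0,0,0],[0,0,0],[0,0,0],[0,0,0],[0,0,0],[0,0,0],[0,0,0],[0,0,0]]}}

```text
clock: 42.8
eef_pos: [0.4653, -0.2726, 0.1164]
tool_rot: [0.661, 0.75, 0.0, 0.002]
ft_force: [4.0, 0.8, 5.9]
grip_width: 0.0087
grasp_force: 60.3
```

>>> {"op": "drive_tool", "data": {"slide": [[0,0,0],[0,0,0],[0,0,0],[0,0,0],[0,0,-0.03],[0,0,-0.1],[0,0,-0.2],[0,0,-0.3]], "rotation": [[0,0,0],[0,0,0],[0,0,0],[0,0,0],[0,0,0],[0,0,0],[0,0,0],[0,0,0]], "gripper": 0.5}}

```text
clock: 43.8
eef_pos: [0.4641, -0.2717, 0.1912]
tool_rot: [0.661, 0.75, -0.0, 0.0]
ft_force: [-0.1, -0.5, -0.5]
grip_width: 0.043
grasp_force: 0.0
```

>>> {"op": "drive_tool", "data": {"slide": [[0,0,-0.1],[0,0,-0.2],[0,0,-0.3],[0,0,-0.4],[0,0,-0.4],[0,0,-0.4],[0,0,-0.4],[0,0,-0.4]], "rotation": [[0,0,0],[0,0,0],[0,0,0],[0,0,0],[0,0,0],[0,0,0],[0,0,0],[0,0,0]]}}

```text
clock: 44.8
eef_pos: [0.4638, -0.2715, 0.2891]
tool_rot: [0.661, 0.75, -0.0, -0.001]
ft_force: [1.0, -0.0, 0.4]
grip_width: 0.0425
grasp_force: 0.0
```

```bash
python3 - <<'E'
from h import *
save(bot.camera("scene"),"l.png",(230,195,390,315),5)
E
python3 bk.py
```

```text
-85 ymin -9.6 ymax 262.9; -68 ymin -5.6 ymax 255.1; -51 ymin -4.8 ymax 252.7; -34 ymin -6.8 ymax 253.8; -17 ymin -8.5 ymax 254.6; 0 ymin 0.4 ymax 254.6; 17 ymin -7.5 ymax 253.6; 34 ymin -5.8 ymax 255.0; 51 ymin -6.3 ymax 254.6; 68 ymin -4.5 ymax 253.7; 85 ymin -8.1 ymax 254.7; x range [-89.09141575  99.66152595]
TCP in P [ 2.50221660e-01 -1.53011121e+02  2.89444384e+02] 44.9 F [-0.49 -0.04 -0.58] ((434.11004638671875, 2.7563934326171875), (189.88577270507812, 263.620849609375), 7.540896892547607)
```

View pics/l.png

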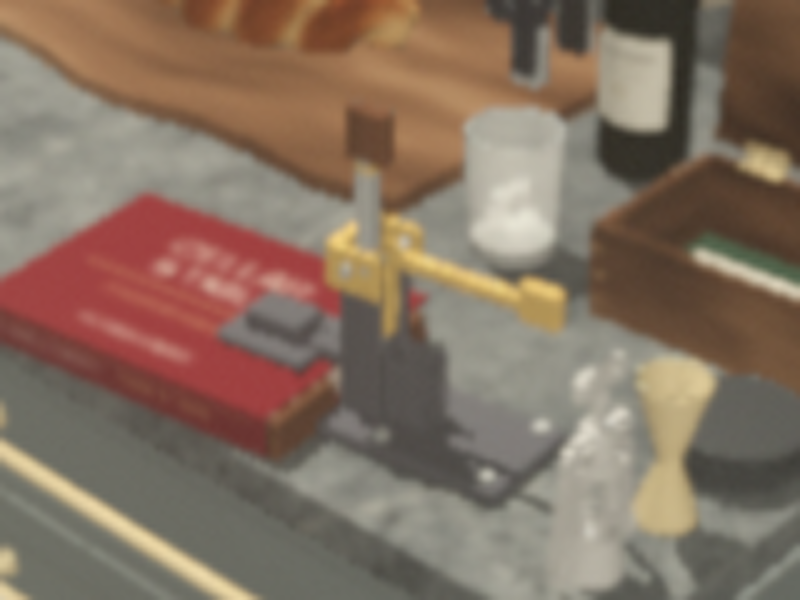

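The foot rests on the book, the pawl tab is back down at (540,305), and the gripper is clear of everything. Handing in.

```bash
python3 -c "
from workcell import bot
print(bot.job_done())"
```

```text
the job is handed in; nothing more can be done
None
```

The book is in the press, flush against the fence and about 4 mm off the foot's centre line; the foot rests on it, the pawl has sprung back, and I handed the job in at about 45 s (no result was shown).

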